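# Hang the box graters on the hook in order of size

### The job

The largest box grater already hangs at the back of the hook arm. Hang the middle-sized one, which stands in the drying rack, in front of it, and only after that the smallest one in front of both, each with the arm through its handle, hanging straight and square to the arm by itself. Keep the largest one on the hook, and leave the flour shaker and the food tin where they stand.

Things in the scene. Friction and masses are not known exactly. Their poses are not given: they have to be found in the camera images.
- hook_stand: steel stand fixed to the worktop: base 150x130x12 mm, post 18 mm thick, and one round arm 10 mm in diameter whose centre line is 200 mm above the worktop. Origin on the worktop at the post's axis. The arm runs from the post along the stand's -x (towards the robot) level for 155 mm; its last 25 mm rise by 6 mm, to the tip 180 mm from the post.
- hook_tip (a point): centre of the arm's rounded tip: 180 mm along the stand's -x from the post, 206 mm above the worktop.
- drying_rack: fixed steel rack: base 130 (x) x 142 (y) x 6 mm, three upright plates 110 long (x), 3 thick, up to 138 mm above the worktop. Between them two lanes 64 mm wide, open above and at both x ends, centred at y = +33.5 and -33.5 mm. Origin under its centre. The medium grater is in either lane; only 7 mm is free beside its handle, too little for fingers; its broad faces (34 mm apart, x) are free.
- large_grater_eye (a point): black-trimmed steel box grater: body 78 wide (y), 38 deep (x), 130 tall with a flat cap; on it a handle 50 wide (y), 18 deep, 28 high with a gabled strap. Its eye, open along x under the strap, is 42 wide, 24 high in the middle, 15 at the sides. Mass 0.26 kg. Hangs about 45 mm from the post. Point: middle of the eye, 12 mm above the cap. x runs through the eye.
- medium_grater_center (a point): green-trimmed steel box grater: body 58 wide (y), 34 deep (x), 108 tall with a flat cap; on it a handle 50 wide (y), 18 deep, 28 high with a gabled strap. Its eye, open along x under the strap, is 42 wide, 24 high in the middle, 15 at the sides. Mass about 0.2 kg. Point: its centre, 68 mm above its foot; z up. Starts 6 mm above the worktop, x along the lane. Stands well on the worktop.
- medium_grater_eye (a point): middle of the medium grater's eye, 120 mm above its foot, 12 mm above its cap and 12 mm below the strap's peak inside. When it hangs on the arm this is 7 mm below the arm's centre line.
- small_grater_center (a point): orange-trimmed steel box grater: body 52 wide (y), 30 deep (x), 84 tall with a flat cap; on it a handle 50 wide (y), 18 deep, 28 high with a gabled strap. Its eye, open along x under the strap, is 42 wide, 24 high in the middle, 15 at the sides. Mass about 0.14 kg. Point: its centre, 56 mm above its foot; z up. Stands on the worktop, turned up to 35 degrees.
- small_grater_eye (a point): middle of the small grater's eye, 96 mm above its foot, 12 mm above its cap and 12 mm below the strap's peak inside. The worktop between the small grater and the drying rack is always free (at least 100 mm wide).
- dredger: white steel flour shaker, 57 mm thick, 106 mm tall, loose, in the other lane of the rack; origin under its centre. Stays there.
- olive_tin: round food tin, 76 mm thick, 58 mm tall, loose on the worktop; origin under its centre. Stays there.
Mind the look-alikes: they are no part of the job. What is shaped like the part that bears medium_grater_center but pink or purple is not meant.

How it is judged:
By the outcome, as a careful person would: the job done as asked, in the order asked, and still so for the second after the job is handed in, with the robot touching nothing.
It also fails if it takes over 72 s, if anything falls off the work surface, if the arm or the gripper's body presses on something with over 40 N, if the wrist force passes 120 N, or if a joint passes its speed limit or range.

### The arm

A 6-joint arm with a two-finger parallel gripper is mounted at the origin on a cart in front of the work surface, level with it; the furniture and walls round the work are solid. World frame = base frame: x ahead of the robot, y to its left, z up, the work surface at z = 0. Lengths are in m, angles in rad, forces in N, time in s.
With the tool pointing down it reaches from about 0.35 to 0.95 m from the base axis. Payload 17.4 kg.
Tool frame: the origin (TCP) lies at the very end of the fingers, on their centre line; the grasp point (between the pads) lies 19 mm behind it; x points along the fingers, y is the direction in which the jaws open and shut, and the axes are right-handed (so a half turn about x gives the same grasp; the last joint's range is limited). The gripper opens to 93 mm and grips with 3 to 60 N. Pads are 15 mm wide; open, the fingers measure 128 mm over their backs; the gripper's body (75 mm by 188 mm) begins 65 mm behind the grasp point.
Start: joints at [1.224, 0.116, 1.442, -0, 1.584, -0.038], TCP at [0.205, 0.643, 0.219] pointing down, gripper open.
Joint ranges: [-2.83, 2.83], [-0.83, 2.19], [0.07, 2.5], [-1.14, 4.28], [0.01, 3], [-2.97, 2.97]. Speed limits (rad/s): [1.89, 1.89, 2.22, 3.14, 3.14, 3.14].

### API

Orientations are given as a unit quaternion [x, y, z, w].
In Python, from plant import r gives the robot as it stands. Calls block until the motion is done:
- r.reach(position, orientation): joint-space move of the TCP to a pose.
- r.move_l(position, max_speed=0.15, orientation=None): straight line of the TCP; orientation=None keeps the orientation; max_speed is the mean speed in m/s.
- r.move_j(angles): joint-space move.
- r.grip(opening, effort=None): finger opening in m; effort is the grip in N (None keeps the last); returns when the fingers have stopped.
- r.hold(seconds).
- r.ik(position, orientation): joint angles nearest the present ones, or None.
- r.read_camera(name): name is "scene" or "top" or "wrist"; returns a dict with "image" (480x640x3 uint8, red, green, blue), "depth" (480x640 float32, m along the optical axis (not along the pixel's ray), 0 where there is no reading), "vfov" (degrees; the focal length in pixels is half the picture's height over the tangent of half this angle, whatever the lens; pixels are square), "cx", "cy" (the principal point, pixels), "R" (3x3) and "t" (3): a world point X has camera coordinates R X + t. Camera axes: x right, y down, z forward; pixel columns grow to the right and rows downward; lengths in m; the calibration is good to about 2 mm. The wrist camera is an equidistant fisheye: a pixel r from the principal point sees the ray r / f radians off the axis. A picture is of the moment at which its call begins.
A pose or a line that the arm cannot do raises r.IKError and nothing moves.
- r.close_job(): hands the job in, once; it reports no verdict.
Readings, each from a call of its own:
- r.read_time_s(): time.
- r.read_joint_pos(): joint angles.
- r.read_qd(): joint speeds.
- r.read_effort(): joint torques, N m.
- r.read_position(): TCP position.
- r.read_orientation(): TCP orientation.
- r.read_ft_force(): force on the tool from outside, world axes, zero at the start.
- r.read_ft_torque(): the same for the moment, N m.
- r.read_grip_width(): finger opening in m.
Only numpy, scipy, OpenCV 4.12 (cv2) and the standard library are available. Lean on these libraries where they do the work, as an engineer would, in place of code of your own. Each camera call takes 0.05 s, during which the arm holds its last target. There are 200 camera calls.

## Working session

There is one attempt and no reset: what is moved stays moved. The work goes in short steps, each a Python script; the robot and the scene stay as the last script left them, time stands still between calls to the robot, and variables do not carry over. Pictures are saved under pics/ and viewed, about 8 in all and at most 12, crops included, and the job is handed in when it is done.

```bash
ls && mkdir -p pics && cat > h.py <<'E'
import numpy as np, cv2
from plant import r
def shot(cam,name=None):
    d=r.read_camera(cam)
    if name: cv2.imwrite(f'pics/{name}.png',cv2.cvtColor(d['image'],cv2.COLOR_RGB2BGR))
    return d
def foc(d): return 240/np.tan(np.radians(d['vfov'])/2)
def ray(d,u,v,fish=False):
    f=foc(d); a=np.array([(u-d['cx'])/f,(v-d['cy'])/f])
    if fish:
        th=np.hypot(*a); s=np.sin(th)/max(th,1e-9); c=np.array([a[0]*s,a[1]*s,np.cos(th)])
    else: c=np.array([a[0],a[1],1.])
    R=np.array(d['R']); t=np.array(d['t'])
    return -R.T@t, R.T@(c/np.linalg.norm(c))
def onplane(d,u,v,z,fish=False):
    o,w=ray(d,u,v,fish); return o+w*(z-o[2])/w[2]
def cloud(d):
    f=foc(d); v,u=np.mgrid[:480,:640]; z=d['depth'].astype(float)
    c=np.stack([(u-d['cx'])/f*z,(v-d['cy'])/f*z,z],-1)
    P=(c-np.array(d['t']))@np.array(d['R']); P[z<=0]=np.nan
    return P
E
python3 - <<'E'
from h import *
for c in ('scene','top'):
    d=shot(c,c+'0'); print(c,d['vfov'],d['cx'],d['cy'],(-np.array(d['R']).T@d['t']).round(3)); np.savez(f'pics/{c}0.npz',**d)
a=np.vstack([cv2.imread('pics/%s0.png'%c) for c in('scene','top')])
d=shot('wrist'); print(np.round(r.read_orientation(),3),(-np.array(d['R']).T@d['t']).round(3))
E
```

```text
pics
scene 50.663855536522554 320.2760516715873 244.96651665601087 [-0.082 -0.362  0.574]
top 49.72068567518339 321.9481581961462 245.35193958636788 [0.492 0.164 1.215]
[ 0.108  0.699 -0.109  0.699] [0.139 0.665 0.384]
```

View pics/scene0.png

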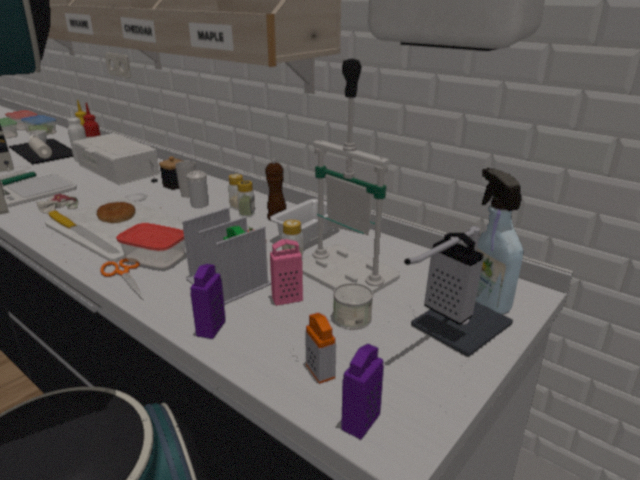

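View pics/top0.png

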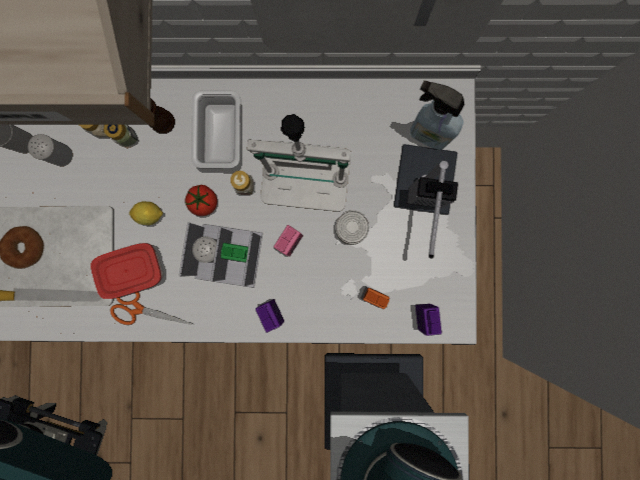

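The scene view shows the green medium grater in the rack (scene 235,232; top 235,253), the orange small grater (scene 320,348; top 376,298) and the stand with the large grater (scene 455,280; top 437,190). Look-alikes are purple at top (270,316) and (428,320), and pink at (288,240). The description asks for green and orange trim, so those two fit. I'll measure them and confirm in a crop.

```bash
cat > m.py <<'E'
from h import *
D={c:dict(np.load(f'pics/{c}0.npz')) for c in('scene','top')}
def mask(d,lo,hi,box=None):
    h=cv2.cvtColor(d['image'],cv2.COLOR_RGB2HSV); m=cv2.inRange(h,lo,hi)
    if box:
        k=np.zeros_like(m); u0,v0,u1,v1=box; k[v0:v1,u0:u1]=255; m&=k
    return m
E
python3 - <<'E'
from m import *
col={'green':((45,120,60),(75,255,255)),'orange':((5,150,90),(16,255,255))}
box={('green','top'):(205,225,270,285),('green','scene'):(215,215,265,250),('orange','top'):(340,270,410,320),('orange','scene'):(295,305,345,390)}
for n in col:
    for c in('top','scene'):
        d=D[c]; m=mask(d,*col[n],box[n,c]); P=cloud(d)[m>0]
        vs,us=np.nonzero(m); rr=cv2.minAreaRect(np.stack([us,vs],1).astype(np.float32))
        print(n,c,m.sum()//255,'rect',np.round(rr[0],1),np.round(rr[1],1),round(rr[2],1))
        print('  pct z',np.nanpercentile(P[:,2],[2,20,50,80,98]).round(4),'mean',np.nanmean(P,0).round(4))
        zt=np.nanpercentile(P[:,2],97); Q=P[P[:,2]>zt-.012]; Q=Q[~np.isnan(Q[:,0])]
        q=cv2.minAreaRect(Q[:,:2].astype(np.float32)*1000); print('  top',len(Q),Q.mean(0).round(4),np.round(q,1) if 0 else q)
# stand arm from cloud
for c in('top','scene'):
    P=cloud(D[c]).reshape(-1,3); s=(P[:,2]>.185)&(P[:,2]<.215)&(P[:,0]>.4)&(P[:,0]<.72)&(P[:,1]<0)&(P[:,1]>-.2)
    Q=P[s]; 
    print(c,'arm',len(Q))
    for x in np.arange(.4,.72,.02):
        k=Q[(Q[:,0]>x)&(Q[:,0]<x+.02)]
        if len(k)>3: print('  ',round(x,2),len(k),np.median(k,0).round(4),k[:,1].min().round(3),k[:,1].max().round(3))
a=cv2.imread('pics/top0.png'); b=cv2.imread('pics/scene0.png')
R=lambda im,u0,v0,w,h:cv2.resize(im[v0:v0+h,u0:u0+w],(400,300),interpolation=cv2.INTER_CUBIC)
cv2.imwrite('pics/crop1.png',np.vstack([np.hstack([R(a,180,205,120,90),R(a,380,140,160,120)]),np.hstack([R(b,180,190,160,120),R(b,390,220,160,120)])]))
E
```

```text
green top 387 rect [233.7 252. ] [25.6 15.3] 9.5
  pct z [0.1113 0.1146 0.1323 0.1397 0.1437] mean [0.5207 0.3642 0.1272]
  top 200 [0.5203 0.3645 0.1384] ((520.2579345703125, 365.24945068359375), (49.472660064697266, 17.759464263916016), 80.83187866210938)
green scene 130 rect [232.3 230.9] [ 8.9 20.2] 71.6
  pct z [0.1125 0.1176 0.1344 0.1389 0.1415] mean [0.5191 0.3714 0.1295]
  top 72 [0.5167 0.359  0.1378] ((519.0147705078125, 365.7496643066406), (40.7603645324707, 16.18912696838379), 80.21604919433594)
orange top 307 rect [376.4 298.3] [23.8 13.4] 24.4
  pct z [0.0806 0.0849 0.1058 0.1105 0.1146] mean [0.4238 0.0616 0.0995]
  top 191 [0.4228 0.0619 0.1087] ((422.589111328125, 61.61361312866211), (49.36354446411133, 17.831024169921875), 66.37992858886719)
orange scene 578 rect [323.6 346.2] [67.7 24.3] 76.0
  pct z [0.0044 0.0816 0.0882 0.1062 0.1114] mean [0.4153 0.0533 0.0904]
  top 206 [0.4177 0.0538 0.1066] ((419.99810791015625, 58.92119598388672), (47.095726013183594, 16.3941650390625), 69.4791259765625)
top arm 783
   0.5 29 [ 0.5145 -0.0331  0.21  ] -0.039 -0.028
   0.52 
[... 269 characters left out ...]
09  0.205 ] -0.08 -0.035
   0.64 254 [ 0.6488 -0.048   0.2054] -0.078 -0.015
   0.66 62 [ 0.6685 -0.0547  0.2047] -0.063 -0.019
   0.68 87 [ 0.69   -0.0568  0.2054] -0.067 -0.05
scene arm 800
   0.5 50 [ 0.5122 -0.0365  0.2076] -0.04 -0.03
   0.52 51 [ 0.5302 -0.0394  0.2038] -0.042 -0.033
   0.54 61 [ 0.5501 -0.0418  0.2031] -0.045 -0.035
   0.56 60 [ 0.5702 -0.0451  0.2031] -0.049 -0.038
   0.58 56 [ 0.5905 -0.0478  0.2034] -0.052 -0.041
   0.6 50 [ 0.6103 -0.0509  0.2034] -0.055 -0.045
   0.62 105 [ 0.6366 -0.0561  0.2019] -0.078 -0.037
   0.64 220 [ 0.6461 -0.0568  0.2023] -0.079 -0.027
   0.66 36 [ 0.6722 -0.0598  0.2033] -0.063 -0.053
   0.68 111 [ 0.6865 -0.0631  0.1998] -0.069 -0.051
```

View pics/crop1.png

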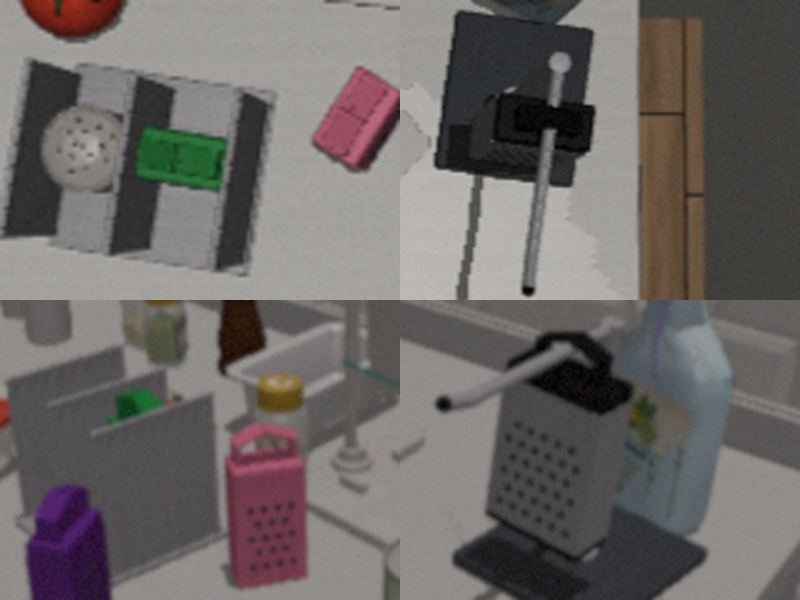

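The crop confirms the green-trimmed grater in the rack's right lane, beside the white shaker, with the pink one outside it. It also shows the black-trimmed large grater on the hook. Heights from both views agree with the text: medium top 0.142, small top 0.112, arm top 0.205.

My plan:
1. Lift the medium out by its broad faces and set it on the free worktop.
2. Regrasp it top-down by its narrow sides, so the fingers straddle the arm.
3. Hang it, then do the same with the small one.

```bash
cat >> h.py <<'E'
from scipy.spatial.transform import Rotation as Ro
def down(phi):  # jaw direction angle (rad), tool down; picks half turn with small j6
    best=None
    for p in (phi,phi+np.pi):
        c,s=np.cos(p),np.sin(p)
        yield Ro.from_matrix(np.array([[0,c,s],[0,s,-c],[-1,0,0]])).as_quat()
def ori(pos,deg):
    c=[(abs(j[5]),tuple(q)) for q in down(np.radians(deg)) if (j:=r.ik(pos,q)) is not None]
    return list(min(c)[1])
POST=np.array([.690,-.0595]); YAW=-8.2
U=-np.array([np.cos(np.radians(YAW)),np.sin(np.radians(YAW))])
def armpt(s,z): return [*(POST+U*s),z]
def stat(m=''): print(m,round(r.read_time_s(),2),np.round(r.read_position(),4),'F',np.round(r.read_ft_force(),1),'w',round(r.read_grip_width(),4))
E
python3 - <<'E'
from h import *
for p,a in (([.5195,.3645,.25],-9.5),([.5195,.3645,.075],-9.5),([.42,.165,.07],YAW),([.42,.165,.07],YAW+90),([.4215,.0605,.05],68),(armpt(225,.2),81.8) if 0 else (armpt(.225,.2),81.8),(armpt(.09,.16),81.8)):
    q=ori(p,a); print(np.round(p,3),a,np.round(r.ik(p,q),2))
q=ori([.5195,.3645,.075],-9.5)
r.reach([.5195,.3645,.2],q); stat('above')
r.move_l([.5195,.3645,.075],.15); stat('in')
r.grip(.02,25); stat('grip')
r.move_l([.5195,.3645,.240],.15); stat('up')
shot('scene','scene1')
E
```

```text
[0.52  0.364 0.25 ] -9.5 [ 0.57  0.02  1.49 -0.    1.63  0.74]
[0.52  0.364 0.075] -9.5 [ 0.57  0.1   1.69 -0.    1.35  0.74]
[0.42  0.165 0.07 ] -8.2 [ 0.32 -0.31  2.08 -0.    1.37  0.46]
[0.42  0.165 0.07 ] 81.8 [ 0.32 -0.31  2.08 -0.    1.37 -1.11]
[0.422 0.06  0.05 ] 68 [ 0.08 -0.36  2.15 -0.    1.35 -1.1 ]
[ 0.467 -0.027  0.2  ] 81.8 [-0.11 -0.34  1.89 -0.    1.59 -1.54]
[ 0.601 -0.047  0.16 ] 81.8 [-0.12 -0.02  1.68 -0.    1.48 -1.55]
above 1.7 [0.5191 0.3652 0.2001] F [-0.1 -0.  -0.4] w 0.0931
in 2.68 [0.5199 0.3648 0.0761] F [ 0.2 -0.3  0.2] w 0.0929
grip 3.63 [0.5195 0.3645 0.075 ] F [0.4 0.8 0.4] w 0.0338
up 4.88 [0.5193 0.3643 0.2388] F [-0.3  0.1 -2.1] w 0.034
```

```bash
python3 - <<'E'
from h import *
P=[.42,.165]
q=ori(P+[.07],YAW)
r.reach(P+[.240],q); stat('over')
r.move_l(P+[.10],.2); r.move_l(P+[.0705],.05); r.hold(.2); stat('down')
r.grip(.06); r.move_l(P+[.17],.2)
q=ori(P+[.07],YAW+90)
r.reach(P+[.17],q); r.grip(.088); 
d=shot('wrist','w2'); np.savez('pics/w2.npz',**d); shot('scene','scene2'); stat('re')
a=cv2.imread('pics/scene2.png')[150:450,190:590]; b=cv2.imread('pics/w2.png')
cv2.imwrite('pics/v2.png',np.hstack([cv2.resize(b,(400,300)),a]))
E
```

```text
over 5.83 [0.4205 0.1655 0.2401] F [ 0.6 -0.  -3.1] w 0.0337
down 7.62 [0.4201 0.1651 0.0708] F [ 0.   0.2 -2.2] w 0.0341
re 11.07 [0.42  0.165 0.17 ] F [ 0.4 -0.7  0.2] w 0.0883
```

View pics/v2.png

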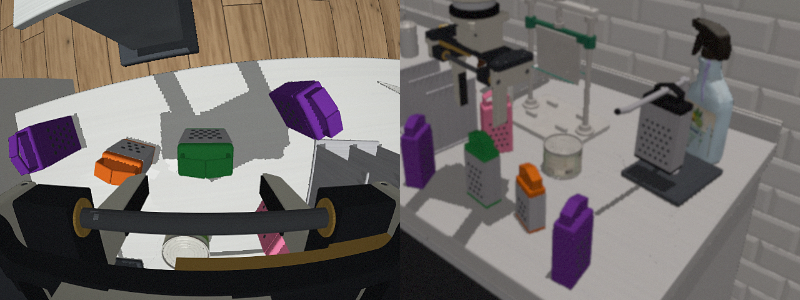

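The medium stands upright on the free worktop (scene crop at about 480,170). The orange one at (530,200) is the small grater; the tall purple ones at (415,150) and (570,240) are the look-alikes. Next I'll regrasp by the narrow sides and go in front of the tip.

```bash
python3 - <<'E'
from h import *
P=[.42,.165]
r.move_l(P+[.069],.15); r.hold(.1); r.grip(.04,25); stat('grip')
r.move_l(P+[.225],.2); stat('up')
p=armpt(.235,.225); r.reach(p,ori(p,YAW+90)); p[2]=.155; r.move_l(p,.15); r.hold(.2); stat('pre')
for c in('scene','top'):
    d=shot(c,c+'3'); np.savez(f'pics/{c}3.npz',**d)
    Pc=cloud(d); h=cv2.cvtColor(d['image'],cv2.COLOR_RGB2HSV)
    g=Pc[cv2.inRange(h,(45,120,60),(75,255,255))>0]; g=g[(abs(g[:,0]-p[0])<.06)&(abs(g[:,1]-p[1])<.06)]
    print(c,'green',len(g),np.nanmean(g,0).round(4),'z',np.nanpercentile(g[:,2],[2,50,98]).round(4))
    t=g[g[:,2]>np.nanpercentile(g[:,2],97)-.012]
    if len(t)>20: print('  top',cv2.minAreaRect(t[:,:2].astype(np.float32)*1000))
    A=Pc.reshape(-1,3); A=A[(A[:,2]>.19)&(A[:,2]<.216)&(A[:,0]>.503)&(A[:,0]<.615)&(A[:,1]<-.01)&(A[:,1]>-.08)]
    k=np.polyfit(A[:,0],A[:,1],1); print('  arm',len(A),np.degrees(np.arctan(k[0])).round(2),'y at .457,.53,.6',np.polyval(k,[.457,.53,.6]).round(4),'xmin',A[:,0].min().round(4),'ztop',[np.percentile(A[abs(A[:,0]-x)<.01,2],90).round(4) for x in(.515,.55,.59)])
a=cv2.imread('pics/scene3.png')[150:450,280:640]; b=cv2.imread('pics/top3.png')[140:340,340:500]
cv2.imwrite('pics/v3.png',np.hstack([cv2.resize(a,(480,400)),cv2.resize(b,(320,400))]))
E
```

```text
grip 12.58 [0.4201 0.1651 0.0691] F [0.4 1.1 1.2] w 0.0581
up 13.52 [0.4196 0.1648 0.2235] F [ 1.2 -0.6 -1.9] w 0.0578
pre 15.13 [ 0.4578 -0.0259  0.1561] F [ 0.3 -0.5 -1.9] w 0.058
scene green 733 [ 0.4492 -0.0259  0.1983] z [0.1847 0.195  0.2212]
  top ((453.1220397949219, -26.876890182495117), (47.867897033691406, 12.207725524902344), 82.07310485839844)Traceback (most recent call last):
  File "<stdin>", line 14, in <module>
    raise TypeError("expected non-empty vector for x")
TypeError: expected non-empty vector for x
```

```bash
python3 - <<'E'
from h import *
d=shot('wrist','w3'); np.savez('pics/w3.npz',**d); d=shot('top','top3')
a=cv2.imread('pics/scene3.png')[150:450,280:640]; b=cv2.imread('pics/w3.png')
cv2.imwrite('pics/v3.png',np.hstack([cv2.resize(a,(400,400)),b[40:440,120:520]]))
E
```

```text
(no output)
```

View pics/v3.png

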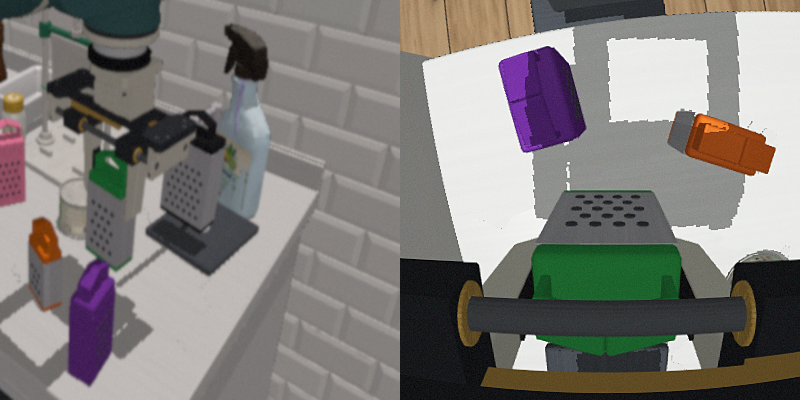

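The grater hangs straight in the grip. In the scene half, the hook tip hides behind the gripper (about 150,110). The strap top measures 0.221 against an expected 0.222. I'll thread it now, watching the forces.

```bash
cat >> h.py <<'E'
def thread(off,pts,lim=12):
    for s,e,v in pts:
        r.move_l(armpt(s,e-off),v); f=r.read_ft_force(); stat(f's{s} e{e}')
        if np.linalg.norm(np.array(f)-[0,0,-2])>lim: print('STOP'); return False
    return True
E
python3 - <<'E'
from h import *
if thread(.051,[(.188,.206,.15),(.170,.2025,.06),(.155,.199,.06),(.120,.199,.1),(.092,.199,.1),(.092,.1945,.05)]):
    r.hold(.2); stat('low')
    for c in ('scene',): shot(c,c+'4')
    a=cv2.imread('pics/scene4.png')[200:350,380:560]; cv2.imwrite('pics/v4.png',cv2.resize(a,(720,600)))
E
```

```text
s0.188 e0.206 15.75 [ 0.5036 -0.0327  0.1547] F [-0.9  0.9 -2.2] w 0.0582
s0.17 e0.2025 16.21 [ 0.5218 -0.0353  0.1513] F [ 0.5 -0.4 -2.5] w 0.0578
s0.155 e0.199 16.62 [ 0.5367 -0.0374  0.1477] F [ 0.5  0.2 -1.4] w 0.0583
s0.12 e0.199 17.12 [ 0.571  -0.0423  0.1477] F [-0.5 -0.1 -2.5] w 0.0581
s0.092 e0.199 17.55 [ 0.5986 -0.0463  0.1478] F [ 0.1  0.3 -2.7] w 0.0579
s0.092 e0.1945 17.8 [ 0.5984 -0.0463  0.1431] F [-0.4  0.6 -1.6] w 0.0576
low 18.0 [ 0.5989 -0.0464  0.1437] F [ 0.8 -1.  -3.4] w 0.0578
```

View pics/v4.png

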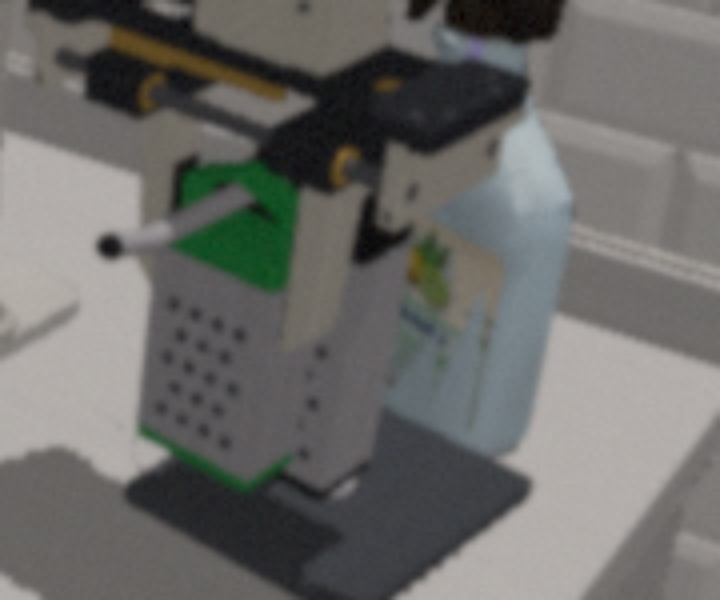

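The arm runs through the green handle. Now I'll lower until the weight is carried, then release.

```bash
python3 - <<'E'
from h import *
e=.1945
while e>.1885:
    e-=.001; r.move_l(armpt(.092,e-.051),.03); r.hold(.1); f=np.mean([r.read_ft_force() for _ in range(3)],0); print(round(e,4),f.round(1))
    if f[2]>0: break
r.grip(.066); r.hold(.3); stat('open'); r.grip(.075)
r.move_l(armpt(.092,.235),.15); stat('up')
r.hold(.5)
p=[.4215,.0605,.19]; q=ori([.4215,.0605,.05],68); r.reach(p,q); stat('small')
for c in('scene','top','wrist'):
    d=shot(c,c+'5'); np.savez(f'pics/{c}5.npz',**d)
a=cv2.imread('pics/scene5.png')[200:350,380:560]; b=cv2.imread('pics/top5.png')[130:280,380:500]
w=cv2.imread('pics/wrist5.png')
cv2.imwrite('pics/v5.png',np.vstack([np.hstack([cv2.resize(a,(400,300)),cv2.resize(b,(400,300))]),np.hstack([cv2.resize(w,(400,300)),np.zeros((300,400,3),np.uint8)])]))
E
```

```text
0.1935 [ 0.4 -0.3 -2.3]
0.1925 [-2.  -0.6  6.7]
open 19.46 [ 0.5989 -0.0464  0.1415] F [ 0.3  0.2 -0. ] w 0.0661
up 20.65 [ 0.5987 -0.0463  0.2339] F [ 1.3 -0.3  0.2] w 0.0749
small 22.01 [0.4223 0.0603 0.1907] F [0.1 0.4 0.2] w 0.0753
```

View pics/v5.png

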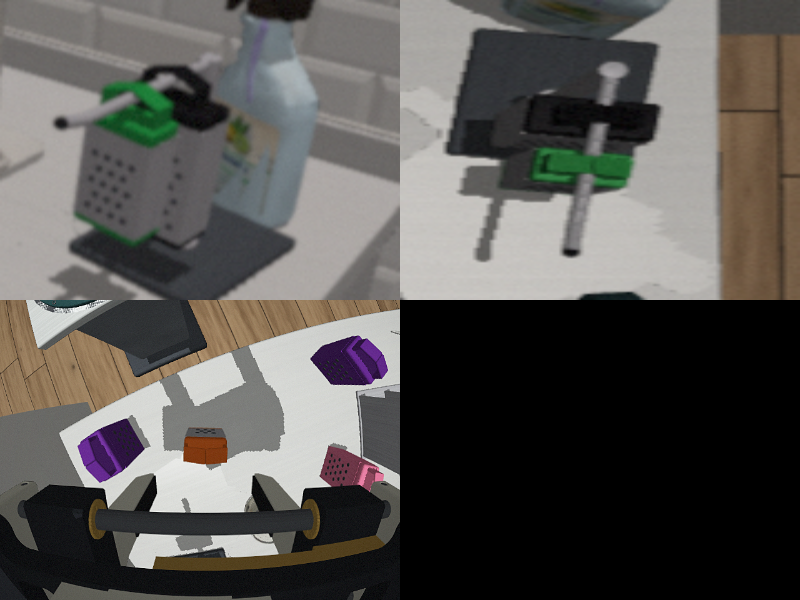

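The medium hangs straight and square in front of the large one (scene crop 130,140; top crop 583,168). The orange grater (wrist 205,445) is centred and square between the fingers. I'll check the gap, then pick the small one.

```bash
cat >> h.py <<'E'
def hangcheck(d,name,lo,hi):
    Pc=cloud(d); g=Pc[cv2.inRange(cv2.cvtColor(d['image'],cv2.COLOR_RGB2HSV),lo,hi)>0]
    g=g[(g[:,0]>.48)&(g[:,1]<.02)&(g[:,2]>.196)]; (c,w,a)=cv2.minAreaRect(g[:,:2].astype(np.float32)*1000)
    rel=np.array(c)/1000-POST; print(name,'s',round(rel@U,4),'side',round(float(rel@[-U[1],U[0]]),4),'rect',np.round(w,1),'ang',round(a,1),'ztop',np.nanpercentile(g[:,2],97).round(4))
GR=((45,120,60),(75,255,255)); OR=((5,150,90),(16,255,255)); BK=((0,0,0),(180,255,45))
E
python3 - <<'E'
from h import *
d=dict(np.load('pics/top5.npz')); hangcheck(d,'green',*GR); hangcheck(d,'black',*BK)
p=[.4215,.0605]
r.move_l(p+[.045],.15); r.hold(.1); r.grip(.035,22); stat('grip')
r.move_l(p+[.21],.2); stat('up')
p=armpt(.235,.21); r.reach(p,ori(p,YAW+90)); p[2]=.155; r.move_l(p,.15); r.hold(.2); stat('pre')
d=shot('scene','scene6'); shot('wrist','w6')
a=cv2.imread('pics/scene6.png')[180:360,330:570]; b=cv2.imread('pics/w6.png')
cv2.imwrite('pics/v6.png',np.hstack([cv2.resize(a,(400,300)),cv2.resize(b,(400,300))]))
E
```

```text
green s 0.0925 side -0.0002 rect [49.8 17.5] ang 81.2 ztop 0.2116
black s 0.0153 side -0.0005 rect [324.5  84. ] ang 3.8 ztop 0.2686
grip 23.88 [0.4216 0.0606 0.0452] F [0.9 0.  2.8] w 0.052
up 24.85 [0.4211 0.0605 0.2086] F [ 0.4 -0.5 -2. ] w 0.052
pre 26.07 [ 0.4578 -0.0259  0.1561] F [-0.2  0.8 -2.5] w 0.0521
```

View pics/v6.png

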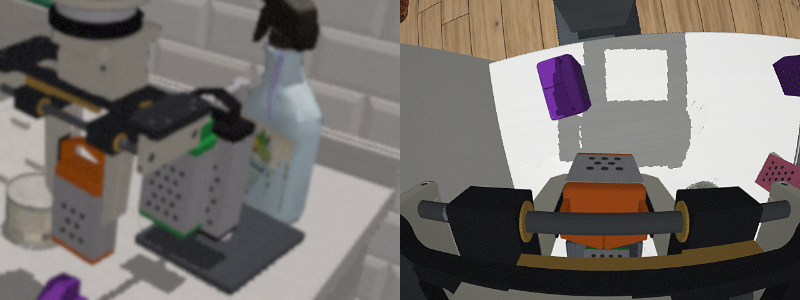

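The small grater is upright and square in the grip (scene 80,200; wrist 603,210). The medium still hangs at s = 92 mm, so I'll aim the small one at s = 137 mm.

```bash
python3 - <<'E'
from h import *
if thread(.051,[(.188,.206,.15),(.170,.2025,.06),(.155,.199,.06),(.137,.199,.06),(.137,.1945,.05)]):
    e=.1945
    while e>.1885:
        e-=.001; r.move_l(armpt(.137,e-.051),.03); r.hold(.1); f=np.mean([r.read_ft_force() for _ in range(3)],0); print(round(e,4),f.round(1))
        if f[2]>0: break
    shot('scene','scene7'); stat('low')
    if f[2]>0:
        r.grip(.060); r.hold(.3); stat('open'); r.grip(.070)
        r.move_l(armpt(.137,.235),.15); stat('up'); 
        p=[.40,.15,.30]; r.reach(p,ori(p,YAW+90)); r.hold(.5)
for c in('scene','top'):
    d=shot(c,c+'8'); np.savez(f'pics/{c}8.npz',**d)
hangcheck(d,'green',*GR); hangcheck(d,'orange',*OR)
a=cv2.imread('pics/scene8.png')[180:360,330:570]; b=cv2.imread('pics/top8.png')
cv2.imwrite('pics/v8.png',np.vstack([np.hstack([cv2.resize(a,(400,300)),cv2.resize(b[130:280,340:540],(400,300))]),np.hstack([cv2.resize(cv2.imread('pics/scene8.png'),(400,300)),cv2.resize(b,(400,300))])]))
E
```

```text
s0.188 e0.206 26.63 [ 0.5035 -0.0327  0.1547] F [ 0.2 -0.3 -1. ] w 0.052
s0.17 e0.2025 27.09 [ 0.5217 -0.0353  0.1513] F [-0.3 -0.5 -1.3] w 0.0521
s0.155 e0.199 27.5 [ 0.5367 -0.0374  0.1477] F [-0.8  0.8 -1.4] w 0.0521
s0.137 e0.199 27.95 [ 0.5545 -0.04    0.1478] F [ 1.   0.2 -1.3] w 0.0519
s0.137 e0.1945 28.2 [ 0.5541 -0.0399  0.1431] F [-0.8  1.1 -1. ] w 0.0518
0.1935 [-0.5 -0.1 -1. ]
0.1925 [-2.6  1.   5.9]
low 28.95 [ 0.5547 -0.0399  0.1424] F [-3.1  1.2  6.1] w 0.0522
open 29.66 [ 0.5544 -0.04    0.1415] F [-0.4 -0.4  0.5] w 0.06
up 30.87 [ 0.5541 -0.0399  0.2339] F [-0.5 -0.4 -1. ] w 0.0703
green s 0.0926 side 0.0 rect [49.2 18.1] ang 81.6 ztop 0.2118
orange s 0.136 side -0.0005 rect [50.1 18. ] ang 81.9 ztop 0.2113
```

View pics/v8.png

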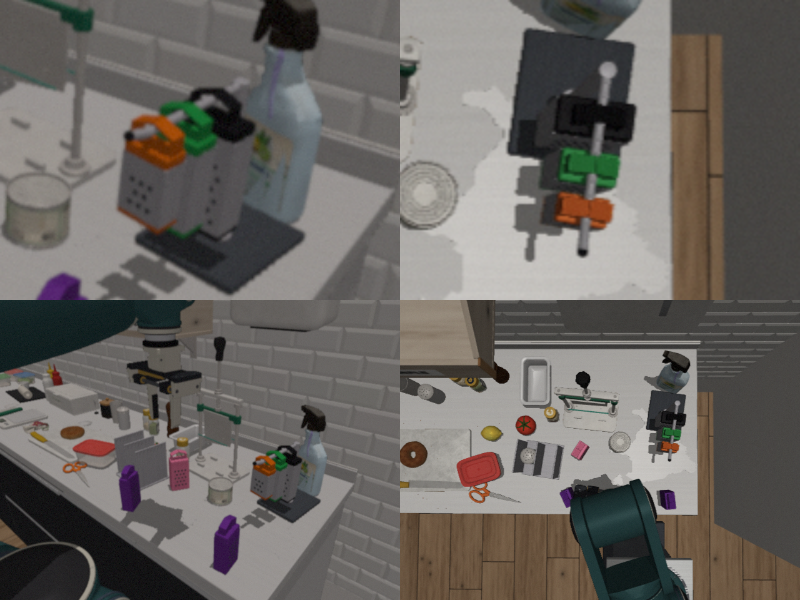

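All three graters hang square in the right order: large at the back, then green, then orange (top crop 595,118; 588,167; 583,210). The tin, the shaker and the look-alikes stand where they were, and the robot is clear.

```bash
python3 -c "
from h import *
r.close_job(); stat('closed')"
```

```text
the job is handed in; nothing more can be done
the job is handed in; nothing more can be done
```

The medium and then the small grater now hang on the arm in front of the largest one, and the job is handed in. The last clock reading was about 31 s, just before the final move away (limit 72 s).

I lifted the medium out of the rack by its broad faces, stood it on the free worktop and regrasped it by its narrow sides. Both graters then went over the tip top-down, with the fingers straddling the arm.

**Last checks (top camera):**

| Grater | Distance from post | Off the arm's line | Angle across the arm (square = 81.8°) |
|---|---|---|---|
| Medium (green) | 92.6 mm | under 1 mm | 81.6° |
| Small (orange) | 136 mm | about 0.5 mm | 81.9° |

- **Gap:** their bodies are about 11 mm apart by calculation, and the medium did not move when the small one was hung.
- **Forces:** the wrist force readings, taken between moves, stayed under 8 N.
- **Undisturbed:** in the final pictures the largest grater is still on the hook. The food tin and flour shaker look unmoved, and the gripper touches nothing.

**Failed or disagreed:**
- The automatic position check on the largest grater failed because its dark mask also picked up other dark things, so I judged it by eye.
- The scene camera could not see the arm while the gripper was at the tip.
- The two cameras differed by 3–6 mm on the arm's sideways position. I used the average, and both graters went on without any noticeable contact force.

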